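# Put the dry objectives away in the caddy

## Robot

A 7-joint arm with a two-finger parallel gripper is mounted at the origin on the work surface. World frame = base frame: x ahead of the robot, y to its left, z up, the work surface at z = 0. Lengths are in m, angles in rad, forces in N, time in s.
With the tool pointing down it reaches from about 0.35 to 0.9 m from the base axis. Payload 8.1 kg.
Tool frame: the origin (TCP) lies midway between the tips of the shut fingers; the grasp point (between the pads) lies 19 mm behind it; z points along the fingers, y is the line along which they close (so a half turn about z gives the same grasp; the last joint's range is limited). The gripper opens to 92 mm and grips with 3 to 60 N. Pads are 19 mm wide; open, the fingers measure 130 mm over their backs; the gripper's body (75 mm by 190 mm) begins 47 mm behind the grasp point.
Start: joints at [-1.421, 0.434, 0.025, 1.573, -0.012, 1.134, -0.075], TCP at [0.156, 0.605, 0.227] pointing down, gripper open.
Joint ranges: [-2.62, 2.62], [-0.44, 2.09], [-1.27, 1.32], [0.08, 2.57], [-1.32, 4.46], [0.12, 2], [-2.74, 2.74]. Speed limits (rad/s): [2.22, 2.22, 3.01, 3.01, 3.14, 3.14, 3.14].

## Interface

Orientations are given as [roll, pitch, yaw] about the fixed x, y, z axes, in that order (R = Rz(yaw) Ry(pitch) Rx(roll)).
In Python, from bench import reach, move_straight, move_j, move_gripper, pause, ik, sense, read_camera, calibration, Unreachable, job_done gives the robot as it stands. Calls block until the motion is done:
- reach(position, orientation): joint-space move of the TCP to a pose.
- move_straight(position, attitude=None, speed=0.15): straight line of the TCP; attitude=None keeps the orientation; speed is the mean speed in m/s.
- move_j(angles): joint-space move.
- move_gripper(opening, newtons=None): opening from 0.0 (shut) to 1.0 (fully open); newtons is the grip in N (None keeps the last); returns when the fingers have stopped.
- pause(seconds).
- ik(position, orientation): joint angles nearest the present ones, or None.
- sense(): the state.
- read_camera(name): name is "scene" or "top" or "wrist"; returns the picture (480x640x3 uint8, red, green, blue); there is no depth.
- calibration(name): a dict with "camera_matrix" (3x3 intrinsics, pixels), "world_from_camera" (4x4, takes a point from camera to world coordinates). Camera axes: x right, y down, z forward; pixel columns grow to the right and rows downward; lengths in m; the calibration is good to about 2 mm. The wrist camera is an equidistant fisheye: a pixel r from the principal point sees the ray r / f radians off the axis. A picture is of the moment at which its call begins: read the wrist's pose just before it. calibration takes no time and is no camera call; for the wrist camera it gives the pose at the moment of the call.
A pose or a line that the arm cannot do raises Unreachable and nothing moves.
- job_done(): hands the job in; it is judged then, once.
The state is a dict: "clock": time; "q": joint angles; "dq": joint speeds; "tau": joint torques, N m; "position": TCP position; "ee_rot": TCP orientation; "ft_force": force on the tool from outside, world axes, zero at the start; "wrist_torque": the same for the moment, N m; "gripper_width": opening from 0.0 (shut) to 1.0 (fully open); "grip_force": force on a finger pad.
Only numpy, scipy, OpenCV 4.12 (cv2) and the standard library are available. Lean on these libraries where they do the work, as an engineer would, in place of code of your own. Each camera call takes 0.05 s, during which the arm holds its last target. There are 200 camera calls.

## Task

Put the four microscope objectives with red, yellow, green and blue rings away in the caddy, each standing upright, nose up, in the pocket of its own ring's colour. Leave the two oil objectives, with white and black rings, standing where they are, and do not tip any objective over.

Things in the scene. Friction and masses are not known exactly. Their poses are not given: they have to be found in the camera images.
- obj_red_center (a point): Microscope objective, red ring: upright grey metal cylinder 30 mm across, 46 mm high, topped by a red cone (the ring, to 58 mm) and a 14 mm wide nose; 64 mm high in all, about 0.14 kg, loose on the bench. Point: its centre, on the axis 32 mm above its foot; z up the nose. Small dish, vial, dropper, cap (under 51 mm high) stand among the objectives; at least 35 mm is free round each.
- obj_yellow_center (a point): Microscope objective, yellow ring: upright grey metal cylinder 30 mm across, 46 mm high, topped by a yellow cone (the ring, to 58 mm) and a 14 mm wide nose; 64 mm high in all, about 0.14 kg, loose on the bench. Point: its centre, on the axis 32 mm above its foot; z up the nose.
- obj_green_center (a point): Microscope objective, green ring: upright grey metal cylinder 30 mm across, 46 mm high, topped by a green cone (the ring, to 58 mm) and a 14 mm wide nose; 64 mm high in all, about 0.14 kg, loose on the bench. Point: its centre, on the axis 32 mm above its foot; z up the nose.
- obj_blue_center (a point): Microscope objective, blue ring: upright grey metal cylinder 30 mm across, 46 mm high, topped by a blue cone (the ring, to 58 mm) and a 14 mm wide nose; 64 mm high in all, about 0.14 kg, loose on the bench. Point: its centre, on the axis 32 mm above its foot; z up the nose.
- obj_white_center (a point): Microscope objective, white ring: upright grey metal cylinder 30 mm across, 46 mm high, topped by a white cone (the ring, to 58 mm) and a 14 mm wide nose; 64 mm high in all, about 0.14 kg, loose on the bench. Point: its centre, on the axis 32 mm above its foot; z up the nose. Look-alike (oil): stays.
- obj_black_center (a point): Microscope objective, black ring: upright grey metal cylinder 30 mm across, 46 mm high, topped by a black cone (the ring, to 58 mm) and a 14 mm wide nose; 64 mm high in all, about 0.14 kg, loose on the bench. Point: its centre, on the axis 32 mm above its foot; z up the nose. Look-alike (oil): stays.
- pocket_red: Red open square pocket fixed in the caddy: 60 mm outside, 52 mm inside, 10 mm high, floor 4 mm thick. Origin: centre of its underside, 6 mm above the bench; x, y along its sides (yaw within 0.2 rad), z up. An objective standing in it has its centre 36 mm above this origin. The caddy is a fixed grey tray 164 mm square, rim 14 mm above the bench, left or right of the objectives.
- pocket_yellow: Yellow open square pocket fixed in the caddy: 60 mm outside, 52 mm inside, 10 mm high, floor 4 mm thick. Origin: centre of its underside, 6 mm above the bench; x, y along its sides (yaw within 0.2 rad), z up. An objective standing in it has its centre 36 mm above this origin. The four pockets stand two by two, 72 mm apart, each in any of the four places.
- pocket_green: Green open square pocket fixed in the caddy: 60 mm outside, 52 mm inside, 10 mm high, floor 4 mm thick. Origin: centre of its underside, 6 mm above the bench; x, y along its sides (yaw within 0.2 rad), z up. An objective standing in it has its centre 36 mm above this origin.
- pocket_blue: Blue open square pocket fixed in the caddy: 60 mm outside, 52 mm inside, 10 mm high, floor 4 mm thick. Origin: centre of its underside, 6 mm above the bench; x, y along its sides (yaw within 0.2 rad), z up. An objective standing in it has its centre 36 mm above this origin.

How it is judged:
At the end, for the whole second after the job is handed in: Red, yellow, green and blue objectives each stand on the floor of the pocket of their colour (axis within 16 mm of its centre, centre 30 to 40 mm above its underside), within 0.12 rad of upright, released, at rest; white and black stand upright within 20 mm of where they stood (horizontal distance between obj_red_center and pocket_red below 0.016 m and z of obj_red_center in the frame of pocket_red between 0.03 and 0.04 m and angle between each of obj_red_center, obj_yellow_center, obj_green_center, obj_blue_center, obj_white_center, obj_black_center's own z axis and vertical below 0.12 rad and linear speed of each of obj_red, obj_yellow, obj_green, obj_blue, obj_white, obj_black below 0.02 m/s and horizontal distance between obj_yellow_center and pocket_yellow below 0.016 m and z of obj_yellow_center in the frame of pocket_yellow between 0.03 and 0.04 m and horizontal distance between obj_green_center and pocket_green below 0.016 m and z of obj_green_center in the frame of pocket_green between 0.03 and 0.04 m and horizontal distance between obj_blue_center and pocket_blue below 0.016 m and z of obj_blue_center in the frame of pocket_blue between 0.03 and 0.04 m and distance of each of obj_white_center, obj_black_center from where it was at the start of the episode below 0.02 m); the robot touches nothing.
It fails at once if an objective is tipped over (angle between any of obj_red_center, obj_yellow_center, obj_green_center, obj_blue_center, obj_white_center, obj_black_center's own z axis and vertical above 0.7 rad).
It fails at once if the white-ringed oil objective is moved 20 mm or more from where it stood (distance of obj_white_center from where it was at the start of the episode above 0.02 m).
It fails at once if the black-ringed oil objective is moved 20 mm or more from where it stood (distance of obj_black_center from where it was at the start of the episode above 0.02 m).
It also fails if it takes over 88 s, if anything falls off the work surface, if the arm or the gripper's body presses on something with over 40 N, if the wrist force passes 120 N, or if a joint passes its speed limit or range.

## Working session

There is one attempt and no reset: what is moved stays moved. The work goes in short steps, each a Python script; the robot and the scene stay as the last script left them, time stands still between calls to the robot, and variables do not carry over. Pictures are saved under pics/ and viewed, at most 14 in all, crops included, and the job is handed in when it is done.

```bash
mkdir -p pics
python3 - <<'E'
from bench import *
import cv2
for n in("top","scene"):
    c=calibration(n); print(n,c["camera_matrix"].round(1).tolist(),c["world_from_camera"].round(3).tolist())
    cv2.imwrite(f"pics/{n}0.png",read_camera(n)[:,:,::-1])
s=sense();print(s["clock"],s["ee_rot"],s["position"],s["gripper_width"])
E
```

```text
top [[601.9, 0.0, 319.3], [0.0, 601.9, 237.2], [0.0, 0.0, 1.0]] [[-0.015, -0.998, 0.057, 0.494], [-1.0, 0.016, 0.01, -0.006], [-0.011, -0.057, -0.998, 1.353], [0.0, 0.0, 0.0, 1.0]]
scene [[537.1, 0.0, 317.3], [0.0, 537.1, 239.7], [0.0, 0.0, 1.0]] [[0.642, 0.552, -0.532, 1.099], [0.766, -0.447, 0.461, -0.439], [0.016, -0.704, -0.71, 0.778], [0.0, 0.0, 0.0, 1.0]]
0.1 [-3.14018524e+00  1.21255444e-04  2.88874287e+00] [0.15624561 0.60468636 0.22603132] 1.004158897194548
```

View pics/top0.png

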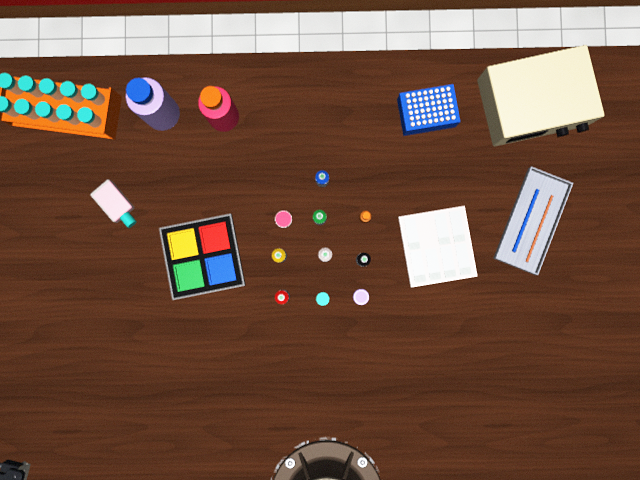

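View pics/scene0.png

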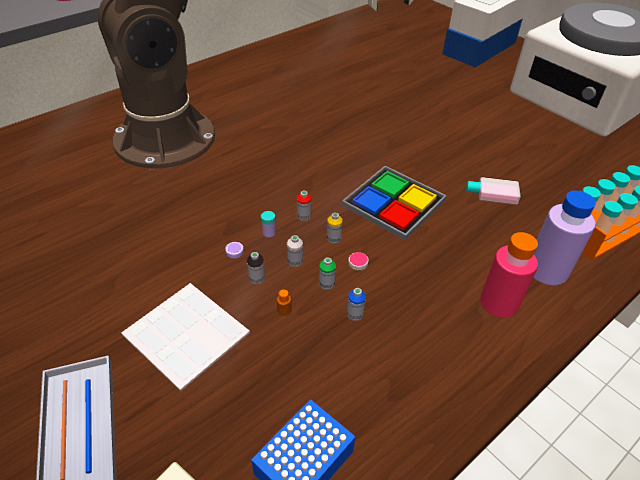

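The top view shows objectives at these pixels: blue (322,177), green (320,216), yellow (278,256), red (281,297), white (325,255) and black (364,259). The pockets are yellow (183,243), red (215,237), green (188,276) and blue (220,269). The scene view shows the same layout, with everything upright. Next I'll measure both views and triangulate the rings.

```bash
cat > h.py <<'E'
from bench import *
import cv2, numpy as np
HUE=dict(red=0,yellow=24,green=68,blue=110)
def mask(rgb,c):
    h=cv2.cvtColor(rgb,cv2.COLOR_RGB2HSV).astype(int)
    d=np.abs(h[...,0]-HUE[c]); d=np.minimum(d,180-d)
    return ((d<(6 if c in("red","yellow") else 15))&(h[...,1]>140)&(h[...,2]>110)).astype(np.uint8)
def blob(rgb,c,px,r):
    m=mask(rgb,c); k=np.zeros_like(m); cv2.circle(k,px,r,1,-1); m*=k
    p=cv2.findNonZero(m)
    if p is None: return None
    hull=cv2.convexHull(p); M=cv2.moments(hull)
    return np.array([M["m10"]/M["m00"],M["m01"]/M["m00"]]),M["m00"]
def ray(n,p):
    c=calibration(n);T=c["world_from_camera"]
    d=T[:3,:3]@np.linalg.solve(c["camera_matrix"],[p[0],p[1],1]); return T[:3,3],d/np.linalg.norm(d)
def plane(n,p,z):
    o,d=ray(n,p); return o+d*(z-o[2])/d[2]
def tri(a,b):
    (o1,d1),(o2,d2)=a,b; s,t=np.linalg.lstsq(np.c_[d1,-d2],o2-o1,rcond=None)[0]
    p,q=o1+s*d1,o2+t*d2; return (p+q)/2,np.linalg.norm(p-q)
E
python3 - <<'E'
from h import *
t=cv2.imread("pics/top0.png")[:,:,::-1].copy(); s=cv2.imread("pics/scene0.png")[:,:,::-1].copy()
O=dict(red=[(281,297),(304,195)],yellow=[(278,256),(335,217)],green=[(320,216),(328,263)],blue=[(322,177),(357,295)])
P=dict(red=(215,237),yellow=(183,243),green=(188,276),blue=(220,269))
for c in O:
    a,b=blob(t,c,O[c][0],12),blob(s,c,O[c][1],12); p=blob(t,c,P[c],20)
    print(c,a,b,"\n top@.052",plane("top",a[0],.052).round(4),"tri",tri(ray("top",a[0]),ray("scene",b[0])),"\n pocket",p,plane("top",p[0],.012).round(4))
for n,q in dict(white=(325,255),black=(364,259)).items(): print(n,plane("top",q,.055).round(3))
for n,q in dict(pink=(283,219),orange=(366,216),teal=(322,298),lilac=(361,297)).items(): print(n,plane("top",q,.03).round(3))
E
```

```text
red (array([281.1980198 , 296.82728273]), 151.5) (array([303.75813953, 198.26511628]), 107.5) 
 top@.052 [0.4411 0.0909 0.052 ] tri (array([0.44095268, 0.09139725, 0.04667517]), np.float64(0.00035385884900435084)) 
 pocket (array([213.83773087, 237.33157432]), 758.0) [0.5741 0.243  0.012 ]
yellow (array([278.1384083 , 254.92041522]), 144.5) (array([334.6442577, 220.6372549]), 119.0) 
 top@.052 [0.5314 0.0964 0.052 ] tri (array([0.53171933, 0.09702869, 0.04608014]), np.float64(0.0003516001012087114)) 
 pocket (array([182.28131148, 243.66601093]), 762.5) [0.5611 0.3137 0.012 ]
green (array([319.03523035, 216.03523035]), 123.0) (array([327.46135266, 265.1884058 ]), 138.0) 
 top@.052 [0.6144 0.0067 0.052 ] tri (array([0.61475272, 0.00675856, 0.04857164]), np.float64(0.00010698696359457248)) 
 pocket (array([188.15654881, 275.2906382 ]), 749.5) [0.4903 0.3008 0.012 ]
blue (array([321.84057971, 176.94466403]), 126.5) (array([356.77198068, 296.5236715 ]), 172.5) 
 top@.052 [ 0.6997 -0.0007  0.052 ] tri (array([ 7.00826955e-01, -4.29025017e-04,  4.64605090e-02]), np.float64(0.0007284558442752807)) 
 pocket (array([219.86102063, 268.96786102]), 767.5) [0.5033 0.2299 0.012 ]
white [ 0.53  -0.005  0.055]
black [ 0.52  -0.089  0.055]
pink [0.611 0.087 0.03 ]
orange [ 0.615 -0.097  0.03 ]
teal [0.436 0.003 0.03 ]
lilac [ 0.437 -0.082  0.03 ]
```

The measurements agree: pockets are 72 mm apart, the rays miss each other by under 1 mm, and the heights are plausible. Picking red first.

```bash
cat > pp.py <<'E'
from h import *
OBJ=dict(red=(.441,.091),yellow=(.5315,.0965),green=(.6146,.0067),blue=(.7003,-.0005))
POC=dict(red=(.5741,.243),yellow=(.5611,.3137),green=(.4903,.3008),blue=(.5033,.2299))
ZG,UP=.013,.16
def best(xy,zlow,yaws):
    q0=np.array(sense()["q"]); r=[]
    for y in yaws:
        a,b=ik([*xy,UP],[np.pi,0,y]),ik([*xy,zlow],[np.pi,0,y])
        if a is not None and b is not None: r.append((np.abs(np.array(a)-q0).max(),y))
    return min(r)[1]
def report(t):
    s=sense(); print(t,round(s["clock"],1),np.round(s["position"],4),"w",round(s["gripper_width"],3),"F",round(float(s["grip_force"]),1),np.round(s["ft_force"],1))
    return s
def pick(c):
    yaw=best(OBJ[c],ZG,np.arange(-3,5,2)*np.pi/4)   # diagonal to the grid of neighbours
    move_gripper(.68); reach([*OBJ[c],UP],[np.pi,0,yaw])
    move_straight([*OBJ[c],ZG]); move_gripper(0,20); s=report(f"{c} gripped yaw {yaw:.2f}")
    assert abs(s["gripper_width"]-.326)<.06 and s["grip_force"]>5
    move_straight([*OBJ[c],UP]); report("lifted")
def place(c):
    z=ZG+.0112
    yaw=best(POC[c],z,np.linspace(-np.pi,np.pi,17))
    reach([*POC[c],UP],[np.pi,0,yaw]); report("over")
    move_straight([*POC[c],z+.02]); move_straight([*POC[c],z],speed=.04); report(f"down yaw {yaw:.2f}")
    move_gripper(.52); pause(.2); move_straight([*POC[c],UP]); report("up")
E
python3 - <<'E'
from pp import *
pick("red"); place("red")
cv2.imwrite("pics/s1.png",read_camera("scene")[100:400,150:550,::-1].repeat(2,0).repeat(2,1)[:600])
E
```

```text
red gripped yaw 2.36 4.7 [0.4411 0.091  0.0131] w 0.322 F 20.0 [-0.4 -0.6  3.7]
lifted 5.8 [0.4404 0.0909 0.1593] w 0.322 F 20.0 [ 0.4 -0.2 -1.2]
over 6.6 [0.5735 0.2419 0.159 ] w 0.323 F 20.0 [-0.3 -1.1 -1.6]
down yaw 2.36 8.2 [0.5741 0.2429 0.024 ] w 0.322 F 20.0 [ 0.2  0.2 -1.5]
up 10.0 [0.5735 0.2428 0.1591] w 0.523 F 0.0 [ 0.5 -0.4 -0.5]
```

View pics/s1.png

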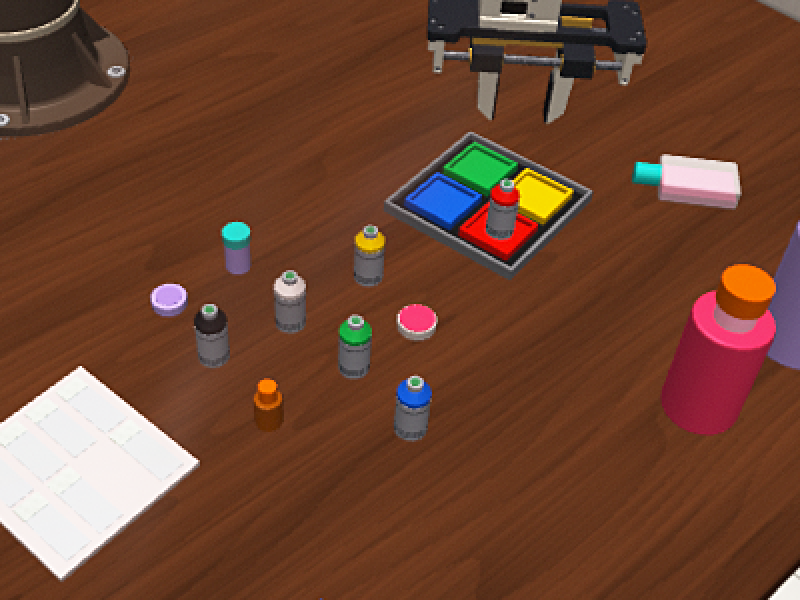

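The red objective stands upright in the red pocket (crop pixel 502,212) and everything else is undisturbed. Now the other three.

Run:
```python
from pp import *
for c in ("yellow","green","blue"): pick(c); place(c)
p=sense()["position"]; move_straight([.45,.1,.3]); pause(.5); report("clear")
t=read_camera("top"); cv2.imwrite("pics/t2.png",t[:,:,::-1])
cv2.imwrite("pics/s2.png",read_camera("scene")[100:400,150:550,::-1].repeat(2,0).repeat(2,1))
```

```text
yellow gripped yaw 2.36 13.0 [0.5316 0.0965 0.0131] w 0.321 F 20.0 [-0.9  0.1  2.8]
lifted 14.1 [0.5309 0.0964 0.1592] w 0.324 F 20.0 [-0.5  0.1 -1.7]
over 15.0 [0.5612 0.3124 0.1594] w 0.326 F 20.0 [ 0.4 -1.2 -0.7]
down yaw 2.75 16.6 [0.5611 0.3136 0.024 ] w 0.323 F 20.0 [-0.5  0.6 -2. ]
up 18.4 [0.5605 0.3134 0.1591] w 0.522 F 0.0 [-0.5  0.3 -0.6]
green gripped yaw 2.36 21.8 [0.6146 0.0067 0.0131] w 0.322 F 20.0 [-0.4  0.5  3. ]
lifted 22.9 [0.6139 0.0068 0.159 ] w 0.321 F 20.0 [-0.3 -0.7 -1.6]
over 24.2 [0.4916 0.2988 0.16  ] w 0.322 F 20.0 [ 0.9 -0.3 -1.4]
down yaw -3.14 25.7 [0.4903 0.3007 0.0241] w 0.32 F 20.0 [ 0.3 -0.  -0.7]
up 27.5 [0.4898 0.3005 0.1592] w 0.52 F 0.0 [-0.  -0.2  0.7]
blue gripped yaw 2.36 31.2 [ 7.004e-01 -5.000e-04  1.320e-02] w 0.324 F 20.0 [-0.3  0.5  1.8]
lifted 32.3 [ 6.996e-01 -3.000e-04  1.589e-01] w 0.327 F 20.0 [ 0.   0.4 -1.9]
over 33.5 [0.5048 0.2285 0.1602] w 0.321 F 20.0 [ 0.1 -0.9 -1.2]
down yaw -3.14 35.0 [0.5033 0.2298 0.0241] w 0.321 F 20.0 [-0.6  0.6 -1.5]
up 36.8 [0.5027 0.2297 0.1592] w 0.521 F 0.0 [ 0.4  1.  -0.1]
clear 38.8 [0.45 0.1  0.3 ] w 0.517 F 0.0 [-0.   1.2 -0.1]
```

View pics/s2.png

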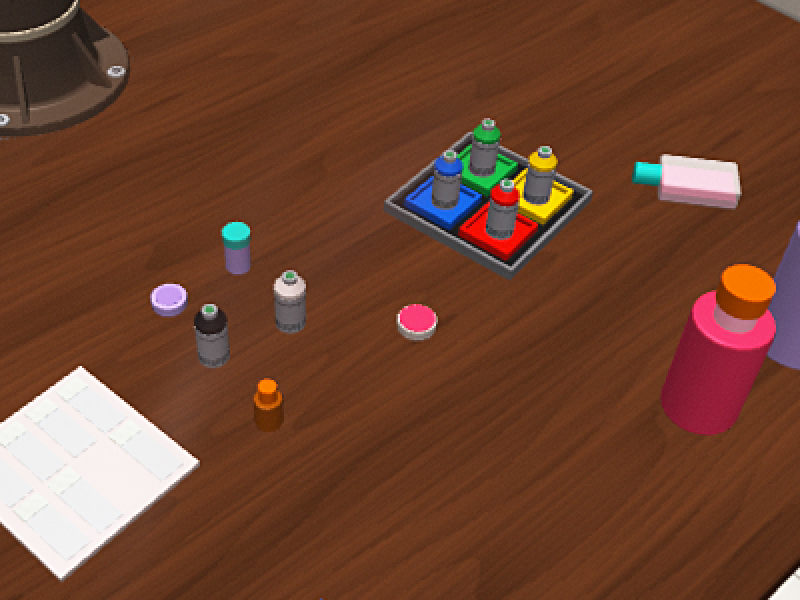

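View pics/t2.png

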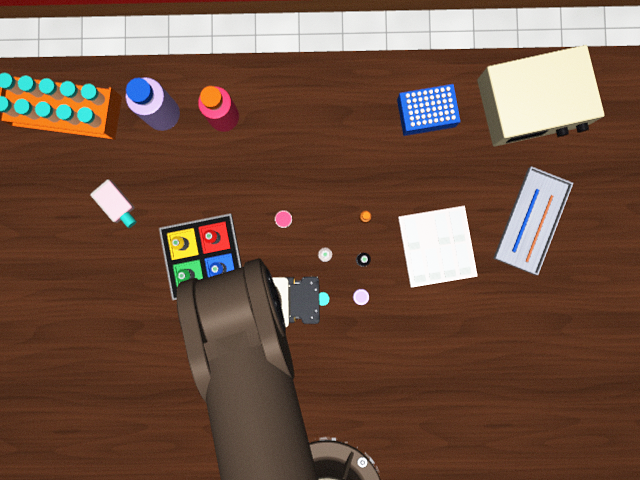

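All four objectives stand upright in the pockets of their colours: in the scene crop, red is at (502,210), yellow (541,175), green (486,147) and blue (448,180). White (290,300) and black (211,335) haven't moved, and the arm is clear.

```bash
python3 -c "
from bench import *
print(job_done())"
```

```text
the job is handed in; nothing more can be done
None
```

The red, yellow, green and blue objectives stand upright in their own pockets, white and black were left where they stood, and the job was handed in at about 39 s of the 88 s allowed; the hand-in returned no verdict.

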